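Find the heel of a drill guide block by touch and set it home in its jig base

TASK

Move the orange drill guide block from the grey tray to the jig base and leave it lying fully home and level on the deck between the guides, its hidden heel down in the channel at the red end. The block looks the same at both ends, so find out by touch which end the heel is under (the other end rocks down when you press on it) and turn the block end for end if need be; never let go of it on the base the wrong way round or not fully home. Leave the other things on the table where they are.

Things in the scene. Friction and masses are not known exactly. Their poses are not given: they have to be found in the camera images.
- block_centre (a point): centre, half-way up, of the loose orange drill guide block (about 0.2 kg) lying level in the tray; x along it, y across, z up. Alike at both ends: body 136 mm long, 44 wide, with a raised middle 50 long, 44 wide and a flat shoulder each side. From this point: raised top +25 mm, shoulders -6, body's underside -18, bottom of its black heel -25. Axes do not tell the heel end.
- shoulder_a (a point): top of the block's shoulder, 58 mm from its middle on its +x side, 19 mm above the tray floor. The heel (7 mm high, 48 long, 34 wide) carries the block off-centre: from about 10 mm past the middle to 38 mm towards one end, a or b, at random. Pressed there, the shoulder stands firm; at the other end, stepped beneath, it tips down about 5 mm under 1 to 3 N and comes back when let go.
- shoulder_b (a point): the same on the block's -x side, 58 mm from its middle. The two look alike; the heel is under a or b, changing from run to run, and hidden from above.
- tray: grey open tray, fixed, 180 mm long (x), 86 mm wide (y), rim 17 mm above the table, floor 4 mm thick; origin at the centre of its underside, z up. The block starts in it, lengthways, over a low pip in the middle of the floor that it does not touch.
- jig_seat (a point): where the block's centre is when fully home in the jig base, 32 mm above the table; x along the base to its red end, z up. Base fixed, 196x84 mm. Its aluminium deck, 14 mm above the table, carries the body's underside. Four blue side guides (4 mm clearance each side) and an end stop at each end (6 mm clearance; one red, one blue) rise to 21 mm above the table.
- jig_channel (a point): middle of the channel across the deck that takes the heel, at deck height, 14.5 mm from the seat towards the red end: 69 mm long, 9 mm deep. The block goes home only with its heel end at the red end; the other way round it stands about 6 mm too high or tilted.
- bit_case: grey flat drill-bit case, 80x130x22 mm; a bystander; origin at the centre of its underside
- tape_roll: roll of pale tape lying flat, 98 mm across, 25 mm high; a bystander; origin at the centre of its underside
- white_bottle: white bottle, 50 mm across, 90 mm high; a bystander; origin at the centre of its underside
- pliers: red-handled pliers lying flat, 56x161x12 mm; a bystander; origin at the centre of its underside
- sanding_block: brown cork sanding block, 45x75x23 mm; a bystander; origin at the centre of its underside

How it is judged (in metres and radians):
At the end, for the whole second after the job is handed in: The block's centre is within 10 mm of the seat across the table and within 3 mm of its height (4 mm below), the block is level to 2 degrees and in line with the base to 7 degrees, released (horizontal distance between block_centre and jig_seat below 0.01 m and z of block_centre in the frame of jig_seat between -0.004 and 0.003 m and angle between block_centre's own z axis and vertical below 0.035 rad and angle between the x axis of block_centre and the x axis of jig_seat, either way round below 0.12 rad); the robot touches nothing.
It fails at once if the block is let go of on the jig base the wrong way round or not fully home (hand more than 80 mm away, block over the base and 4.5 to 30 mm too high) (distance between the grasp point and block_centre above 0.08 m and horizontal distance between block_centre and jig_seat below 0.06 m and z of block_centre in the frame of jig_seat between 0.0045 and 0.03 m).
It fails at once if a bystander is moved by more than 30 mm (distance of any of bit_case, tape_roll, white_bottle, pliers, sanding_block from where it was at the start of the episode above 0.03 m).
It also fails if it takes over 61 s, if anything falls off the work surface, if the arm or the gripper's body presses on something with over 40 N, if the wrist force passes 120 N, or if a joint passes its speed limit or range.

ROBOT

A 6-joint arm with a two-finger parallel gripper is mounted at the origin on a cart in front of the work surface, level with it; the furniture and walls round the work are solid. World frame = base frame: x ahead of the robot, y to its left, z up, the work surface at z = 0. Lengths are in mm, angles in rad, forces in N, time in s.
With the tool pointing down it reaches from about 250 to 725 mm from the base axis. Payload 4 kg.
Tool frame: the origin (TCP) lies at the very end of the fingers, on their centre line; the grasp point (between the pads) lies 19 mm behind it; z points along the fingers, y is the direction in which the jaws open and shut (so a half turn about z gives the same grasp; the last joint's range is limited). The gripper opens to 85 mm and grips with 20 to 120 N. Pads are 22 mm wide; open, the fingers measure 114 mm over their backs; the gripper's body (76 mm by 85 mm) begins 54 mm behind the grasp point. The pads swing forward as they close: fully open they stand 13 mm farther back than shut.
Start: joints at [-1.265, 0.241, 0.005, 1.335, 0, 1.571], TCP at [150.526, -476.803, 231.306] pointing down, gripper open.
Joint ranges: [-2.72, 2.72], [-1.05, 1.87], [-1.09, 1.28], [-1.99, 2.15], [-1.42, 1.44], [-3.14, 3.14]. Speed limits (rad/s): [2.79, 2.79, 3.14, 3.14, 3.14, 3.14].

INTERFACE

Orientations are given as [roll, pitch, yaw] about the fixed x, y, z axes, in that order (R = Rz(yaw) Ry(pitch) Rx(roll)).
In Python, from cell import manip gives the robot as it stands. The module is installed in compiled form; this text tells all that it offers.
- The arm moves only by the shell command python3 -m crank 'ROWS' [FORCE]. ROWS is a JSON object of lists of equal length, an entry for each row: "turn": the turn, a rotation vector about the tool's x, y, z in rad, a list of three; "dp": the shift along the tool's x, y, z in cm, a list of three; "gripper": the opening in per cent of the stroke, from 0 (shut) to 100 (fully open). In form: {"turn": [[rx, ry, rz], ...], "dp": [[dx, dy, dz], ...], "gripper": [gripper, ...]}. A call has exactly 5 rows; each row shifts and turns the commanded pose from where the row before left it, along the tool's axes as they then stand; what a row does not reach is not made up. A row lasts 1/8 s, in which the tool goes at most 62.5 mm and 10.7 degrees, less where a joint would pass 70% of its speed; a pose out of reach is approached as far as the arm can. A call with a gripper value outside its range is refused whole. The fingers move at their own pace and stop on an object; FORCE is the grip in N (left out, the last holds). Time passes only in rows, so rows that do not move let the fingers close, or fill a call up. It gives the time, the measured TCP pose, the force and the opening at its end, in the units of the state.
- manip.get_state(): the state, without advancing time (a new reading comes with each control period).
- manip.get_image(name): name is "side" or "top"; returns a dict with "frame" (480x640x3 uint8, red, green, blue), "K" (3x3 intrinsics, pixels), "k1" (the pictures are not rectified: a ray, as slopes to the right and down, at radius r is drawn at 1 + k1 r^2 times it, then the intrinsics apply), "R" (3x3) and "t" (3): a world point X has camera coordinates R X + t. Camera axes: x right, y down, z forward; pixel columns grow to the right and rows downward; lengths in mm; the calibration is good to about 2 mm. A picture is of the moment at which its call begins. There is no depth.
- manip.sign_off(): hands the job in, once; it reports no verdict.
The state is a dict: "clock": time; "joint_pos": joint angles; "joint_velocities": joint speeds; "joint_torque": joint torques, N m; "tool_pos": TCP position; "orientation": TCP orientation; "force": force on the tool from outside, world axes, zero at the start; "ft_torque": the same for the moment, N m; "gripper_width": opening from 0.0 (shut) to 1.0 (fully open).
Only numpy, scipy, OpenCV 4.12 (cv2) and the standard library are available. Lean on these libraries where they do the work, as an engineer would, in place of code of your own. Each camera call takes 0.05 s, during which the arm holds its last target. There are 200 camera calls.

## Working session

There is one attempt and no reset: what is moved stays moved. The work goes in short steps, Python scripts to look and compute and a shell command to move; the robot and the scene stay as the last step left them, time stands still between calls to the robot, and variables do not carry over. Pictures are saved under pics/ and viewed, about 8 in all and at most 12, crops included, and the job is handed in when it is done.

```bash
mkdir -p pics
python3 - <<'E'
from cell import manip
import cv2,json,numpy as np
s=manip.get_state(); print({k:np.round(v,3).tolist() for k,v in s.items()})
for n in("top","side"):
    d=manip.get_image(n); cv2.imwrite(f"pics/{n}0.png",d["frame"][:,:,::-1])
    print(n,d["K"],d["k1"],d["R"],d["t"])
    np.savez(f"{n}0.npz",**d)
E
```

```text
{'clock': 0.0, 'joint_pos': [-1.265, 0.241, 0.004, 1.335, -0.0, 1.571], 'joint_velocities': [0.002, 0.002, 0.001, -0.001, 0.0, 0.001], 'joint_torque': [0.0, -37.232, 25.241, 0.017, -0.0, -0.0], 'tool_pos': [150.321, -476.22, 230.416], 'orientation': [-3.139, 0.0, 0.306], 'force': [-0.154, 0.442, 0.349], 'ft_torque': [0.002, -0.01, -0.018], 'gripper_width': 1.005}
top [[506.30132417   0.         309.92760887]
 [  0.         506.30132417 231.90635477]
 [  0.           0.           1.        ]] -0.0691917892166444 [[-0.02459947 -0.99905443 -0.03584848]
 [-0.9929699   0.02857136 -0.11486714]
 [ 0.11578276  0.03277079 -0.99273381]] [ 109.56930306  598.78445376 1140.48072853]
side [[542.69006843   0.         316.48116635]
 [  0.         542.69006843 242.55194278]
 [  0.           0.           1.        ]] 0.02809637988549171 [[-0.94014875 -0.34070969  0.00610288]
 [-0.23151228  0.62548482 -0.74509785]
 [ 0.2500448  -0.7019157  -0.66692724]] [ 600.31667001  125.4023021  1181.6484195 ]
```

View pics/top0.png

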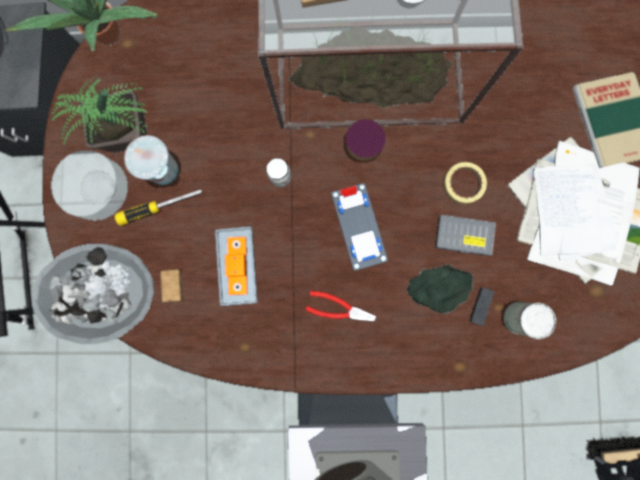

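View pics/side0.png

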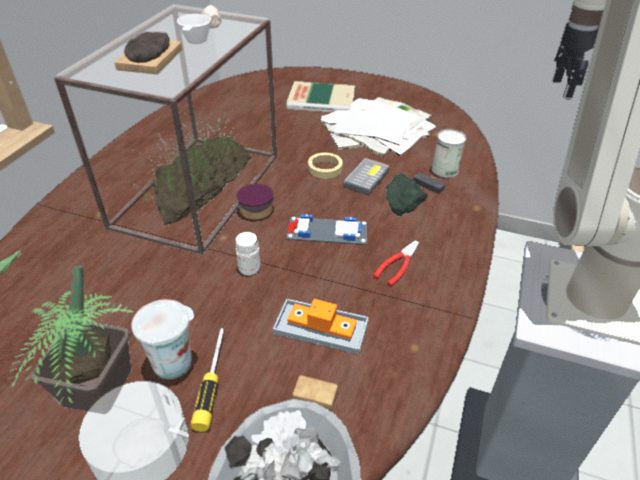

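Top view: the tray and block are near (236,265). The jig is near (358,227), with its red end up at (350,191). Side view: the block is at (321,318) and the jig at (328,230). Next I'll enlarge both.

Run:
```python
import cv2,numpy as np
t=cv2.imread("pics/top0.png");s=cv2.imread("pics/side0.png")
def c(im,x,y,w,h,f): return cv2.resize(im[y:y+h,x:x+w],None,fx=f,fy=f,interpolation=cv2.INTER_CUBIC)
a=np.hstack([c(t,205,220,65,95,6),c(t,325,178,65,95,6)]);cv2.imwrite("pics/ct.png",a)
b=np.vstack([c(s,268,290,108,65,7)[:, :756],c(s,280,205,95,45,7).copy() if 0 else c(s,274,205,108,45,7)]);b=cv2.resize(b,None,fx=.75,fy=.75);print(a.shape,b.shape)
cv2.imwrite("pics/cs.png",b)
```

```text
(570, 780, 3) (578, 567, 3)
```

View pics/ct.png

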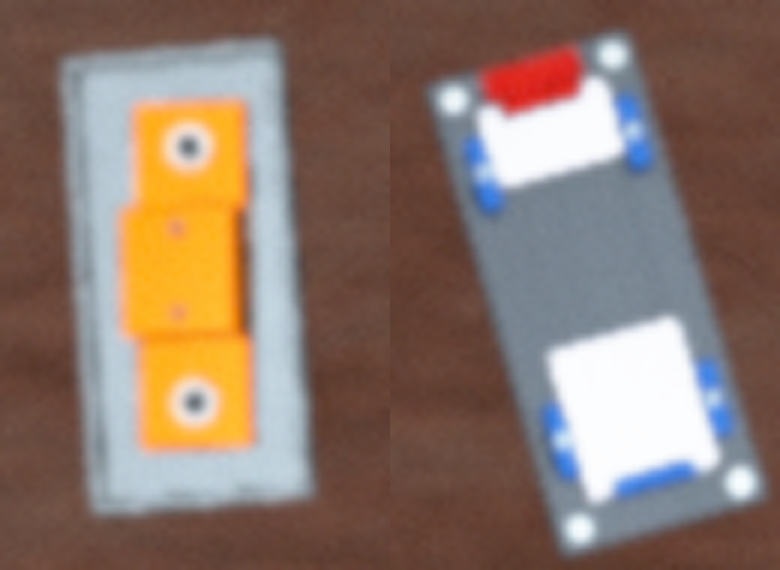

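View pics/cs.png

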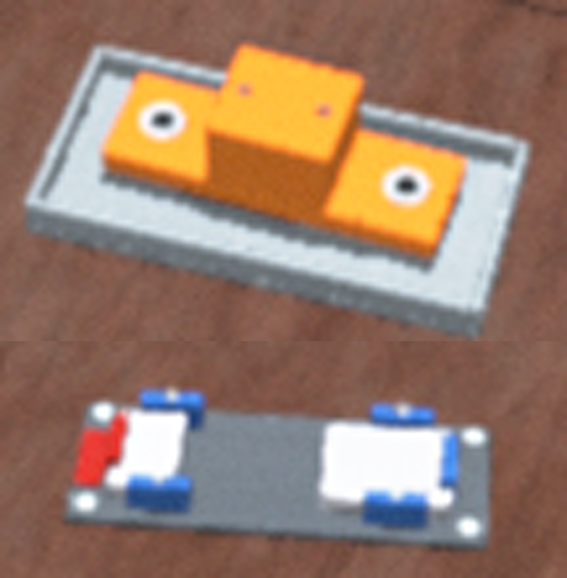

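Top crop: block washers at (189,147) and (194,402), red dots at (177,229) and (179,312), base screws at (453,101), (612,54), (580,528) and (740,482). Side crop: the same points in the same order are at (162,120), (405,185), (245,90), (323,111), (86,500), (103,410), (468,526) and (474,436).

```bash
cat > h.py <<'E'
import numpy as np,cv2
from scipy.optimize import least_squares
C={n:dict(np.load(f"{n}0.npz")) for n in("top","side")}
def proj(n,X):
    d=C[n];p=d["R"]@np.array(X,float)+d["t"];s=p[:2]/p[2];s=s*(1+d["k1"]*(s@s));return d["K"][:2,:2]@s+d["K"][:2,2]
def tri(a,b):
    r=least_squares(lambda X:np.r_[proj("top",X)-a,proj("side",X)-b],[400,0,20]);return r.x,np.abs(r.fun).max()
def onz(n,a,z):
    r=least_squares(lambda X:proj(n,[*X,z])-a,[400,0]);return r.x
E
cat > m.py <<'E'
from h import *
T=lambda x,y:np.array([(205 if x<390 else 325)+(x%390+.5)/6-.5,220*(x<390)+178*(x>=390)+(y+.5)/6-.5])
S=lambda x,y:np.array([268+(x+.5)/5.25-.5,290+(y+.5)/5.25-.5]) if y<341 else np.array([274+(x+.5)/5.25-.5,205+(y-341+.5)/5.25-.5])
P={}
for k,a,b in [("washF",(189,147),(162,120)),("washN",(194,402),(405,185)),("dotF",(177,229),(245,90)),("dotN",(179,312),(323,111)),
 ("sFL",(453,101),(86,500)),("sFR",(612,54),(103,410)),("sNL",(580,528),(468,526)),("sNR",(740,482),(474,436)),
 ("padNfr",(680,317),(322,424)),("padNfl",(547,352),(320,500))]:
    X,e=tri(T(*a),S(*b));P[k]=X;print(k,X.round(1),round(e,2))
bl=lambda u,v:np.degrees(np.arctan2(*(P[u]-P[v])[[1,0]]))
print("block",(P["washF"]+P["washN"])[:2]/2,"yaw",bl("washF","washN"),bl("dotF","dotN"))
print("jig",sum(P[k] for k in("sFL","sFR","sNL","sNR"))/4,"yaw",bl("sFL","sNL"),bl("sFR","sNR"))
for k,p in[("case",(466,234)),("tape",(466,182)),("bottle",(278,172)),("pliers",(341,306)),("sand",(171,286))]:print(k,onz("top",p,15).round())
E
python3 m.py
```

```text
washF [580.1 269.8  20.2] 0.27
washN [480.  268.5  21. ] 0.3
dotF [545.6 269.1  50.8] 0.25
dotN [514.  268.7  50.7] 0.31
sFL [695.1  32.    4.2] 0.35
sFR [712.3 -32.3   4.3] 0.34
sNL [522.8 -12.9   3.8] 0.35
sNR [538.8 -76.6   3.7] 0.19
padNfr [606.3 -54.7   8.3] 1.01
padNfl [592.   -2.1   7.7] 0.14
block [530.01388877 269.15374348] yaw 0.6963340628060511 0.8184448865167887
jig [617.24263243 -22.432325     3.98607101] yaw 14.596743872023213 14.318702155803972
case [ 588. -273.]
tape [ 713. -281.]
bottle [751. 168.]
pliers [428.  26.]
sand [484. 428.]
```

Block centre is about (530,269) with yaw 0.7°. The base is at about (617,-22) with yaw 14.4°. I'll refine the seat from the deck edges, then start turning the tool towards the block with the fingers closing.

```bash
cat >> m.py <<'E'
print("refined")
c,s=np.cos(.252),np.sin(.252);R=np.array([[c,s],[-s,c]]);o=np.array([617.2,-22.4])
for k,p,z in[("nearpad far l(-20)",(547,352),14),("nearpad far r",(680,317),14),("farpad near l(+49)",(508,188),14),("farpad near r",(622,153),14),("red inner(74)",(545,103),21),("blue inner(-74)",(650,468),21),("gFL",(478,152),21),("gFR",(630,110),21),("gNL",(558,420),21),("gNR",(708,375),21)]:
    X=onz("top",T(*p),z);print(k,X.round(1),(R@(X-o)).round(1))
for p,q,z in[((189,147),(162,120),23),((194,402),(405,185),23),((177,229),(245,90),54),((179,312),(323,111),54)]:print(onz("top",T(*p),z).round(1),onz("side",S(*q),z).round(1))
E
python3 m.py|sed -n '/refined/,$p'
python3 -m crank '{"turn":[[0,0,-0.185],[0,0,-0.185],[0,0,-0.185],[0,0,-0.185],[0,0,-0.185]],"dp":[[0,0,0],[0,0,0],[0,0,0],[0,0,0],[0,0,0]],"gripper":[0,0,0,0,0]}' 30
python3 -c "from cell import manip;print(manip.get_state()['joint_pos'])"
```

```text
refined
nearpad far l(-20) [591.   -1.9] [-20.2  26.4]
nearpad far r [603.4 -54.6] [-21.4 -27.7]
farpad near l(+49) [656.8  11.3] [46.7 22.8]
farpad near r [669.5 -34.3] [ 47.6 -24.5]
red inner(74) [689.2  -4.1] [74.3 -0.3]
blue inner(-74) [543.8 -40. ] [-75.5   1.2]
gFL [670.4  22.9] [62.8 30.6]
gFR [685.4 -37.5] [ 62.2 -31.6]
gNL [563.5  -4.9] [-47.7  30.3]
gNR [579.5 -64. ] [-46.9 -30.9]
[579.2 269.1] [579.7 272. ]
[479.2 268. ] [480.1 270.2]
[544.8 268.4] [545.1 271.8]
[513.1 267.9] [513.7 271.5]
clock: 0.72
tool_pos: [150.4, -476.4, 230.8]
orientation: [-3.141, -0.001, 1.237]
force: [1.2, -0.5, -0.5]
gripper_width: -0.0
[-1.26496383e+00  2.41091118e-01  4.23343199e-03  1.33522271e+00
  3.83811426e-06  6.39702935e-01]
```

```bash
for i in 1 2; do python3 -m crank '{"turn":[[0,0,-0.184],[0,0,-0.184],[0,0,-0.184],[0,0,-0.184],[0,0,-0.184]],"dp":[[0,0,0],[0,0,0],[0,0,0],[0,0,0],[0,0,0]],"gripper":[0,0,0,0,0]}'; done
python3 -m crank '{"turn":[[0,0,-0.078],[0,0,0],[0,0,0],[0,0,0],[0,0,0]],"dp":[[0,0,0],[-2.98,4.94,1.1],[-2.98,4.94,1.1],[-2.98,4.94,1.1],[-2.98,4.94,1.1]],"gripper":[0,0,0,0,0]}'
python3 -m crank '{"turn":[[0,0,0],[0,0,0],[0,0,0],[0,0,0],[0,0,0]],"dp":[[-2.98,4.94,1.1],[-2.98,4.94,1.1],[-2.98,4.94,1.1],[-2.98,4.94,1.1],[-2.98,4.94,1.1]],"gripper":[0,0,0,0,0]}'
python3 -m crank '{"turn":[[0,0,0],[0,0,0],[0,0,0],[0,0,0],[0,0,0]],"dp":[[-2.98,4.94,1.1],[-2.98,4.94,1.1],[-2.98,4.94,1.1],[-2.98,4.94,1.1],[-2.98,4.94,1.1]],"gripper":[0,0,0,0,0]}'
```

```text
clock: 1.35
tool_pos: [150.4, -476.4, 230.8]
orientation: [3.141, -0.001, 2.157]
force: [-0.2, 0.0, -0.1]
gripper_width: 0.003
clock: 1.98
tool_pos: [150.4, -476.4, 230.7]
orientation: [3.14, -0.0, 3.077]
force: [-0.2, -1.0, 0.1]
gripper_width: -0.001
clock: 2.6
tool_pos: [268.7, -276.7, 186.7]
orientation: [3.141, 0.0, -3.135]
force: [0.7, 0.1, 0.0]
gripper_width: 0.001
clock: 3.22
tool_pos: [416.1, -28.5, 131.9]
orientation: [-3.141, 0.0, -3.134]
force: [0.7, -0.1, 0.6]
gripper_width: -0.002
clock: 3.85
tool_pos: [563.2, 219.4, 76.3]
orientation: [-3.141, -0.001, -3.134]
force: [0.8, -1.3, 0.2]
gripper_width: 0.001
```

```bash
python3 -m crank '{"turn":[[0,0,-0.005],[0,0,0],[0,0,0],[0,0,0],[0,0,0]],"dp":[[-1.25,2.53,1.5],[-1.25,2.53,1.5],[0,0,1.0],[0,0,0.6],[0,0,0]],"gripper":[0,0,0,0,0]}'
python3 -m crank '{"turn":[[0,0,0],[0,0,0],[0,0,0],[0,0,0],[0,0,0]],"dp":[[0,0,0.2],[0,0,0.1],[0,0,0.1],[0,0,0],[0,0,0]],"gripper":[0,0,0,0,0]}'
```

```text
clock: 4.47
tool_pos: [586.5, 267.3, 30.8]
orientation: [-3.141, -0.002, -3.13]
force: [-0.4, -0.7, 0.4]
gripper_width: 0.001
clock: 5.1
tool_pos: [587.3, 268.6, 27.4]
orientation: [3.142, 0.0, -3.129]
force: [-1.2, -0.2, 0.8]
gripper_width: 0.0
```

Now down in small steps, watching the force.

```bash
for i in 1 2 3; do python3 -m crank '{"turn":[[0,0,0],[0,0,0],[0,0,0],[0,0,0],[0,0,0]],"dp":[[0,0,0.1],[0,0,0.05],[0,0,0],[0,0,0],[0,0,0]],"gripper":[0,0,0,0,0]}'|grep -E "pos|force"; done
```

```text
tool_pos: [587.3, 268.7, 25.8]
force: [0.4, 0.0, -1.1]
tool_pos: [587.3, 268.6, 24.3]
force: [0.4, 0.6, 0.4]
tool_pos: [587.3, 268.7, 23.0]
force: [-0.8, -0.9, 2.0]
```

```bash
for i in 1 2; do python3 -m crank '{"turn":[[0,0,0],[0,0,0],[0,0,0],[0,0,0],[0,0,0]],"dp":[[0,0,0.1],[0,0,0],[0,0,0],[0,0,0],[0,0,0]],"gripper":[0,0,0,0,0]}'|grep -E "pos|force"; done
```

```text
tool_pos: [587.9, 268.7, 22.3]
force: [0.8, -0.8, 4.6]
tool_pos: [588.5, 268.8, 21.6]
force: [1.2, -1.0, 6.2]
```

Ambiguous: 6 N at about 1.5 mm of sink. I'll probe the other shoulder the same way to compare.

```bash
python3 -m crank '{"turn":[[0,0,0],[0,0,0],[0,0,0],[0,0,0],[0,0,0]],"dp":[[0,0,-2],[0,0,-2.2],[3.4,0,-0.5],[4.8,0,0],[3.4,0,0.5]],"gripper":[0,0,0,0,0]}'|grep -E "pos|force"
python3 -m crank '{"turn":[[0,0,0],[0,0,0],[0,0,0],[0,0,0],[0,0,0]],"dp":[[0,0,2],[0,0,1.4],[0,0,0.4],[0,0,0],[0,0,0]],"gripper":[0,0,0,0,0]}'|grep -E "pos|force"
for i in 1 2 3 4; do python3 -m crank '{"turn":[[0,0,0],[0,0,0],[0,0,0],[0,0,0],[0,0,0]],"dp":[[0,0,0.1],[0,0,0],[0,0,0],[0,0,0],[0,0,0]],"gripper":[0,0,0,0,0]}'|grep -E "pos|force"; done
```

```text
tool_pos: [468.5, 266.8, 61.9]
force: [0.2, -0.3, -0.1]
tool_pos: [471.9, 267.4, 25.1]
force: [-0.4, -0.4, 0.5]
tool_pos: [471.3, 267.2, 23.9]
force: [-0.4, 0.3, -0.4]
tool_pos: [471.3, 267.2, 22.8]
force: [0.4, 0.2, 0.8]
tool_pos: [471.2, 267.2, 21.8]
force: [-1.1, 0.4, 0.7]
tool_pos: [471.3, 267.2, 20.8]
force: [-0.7, 0.3, 0.8]
```

```bash
for i in 1 2 3 4 5; do python3 -m crank '{"turn":[[0,0,0],[0,0,0],[0,0,0],[0,0,0],[0,0,0]],"dp":[[0,0,0.1],[0,0,0],[0,0,0],[0,0,0],[0,0,0]],"gripper":[0,0,0,0,0]}'|grep -E "pos|force"; done
python3 - <<'E'
from cell import manip
import cv2
for n,(x,y,w,h) in {"top":(195,210,80,110),"side":(255,270,130,95)}.items():
    f=manip.get_image(n)["frame"][y:y+h,x:x+w,::-1]
    cv2.imwrite(f"pics/p{n}.png",cv2.resize(f,None,fx=5,fy=5,interpolation=2))
a=cv2.imread("pics/ptop.png");b=cv2.imread("pics/pside.png");b=cv2.resize(b,(400,292))
a=cv2.copyMakeBorder(a,0,0,0,400,0);a[:292,400:]=b;cv2.imwrite("pics/probe.png",a)
E
```

```text
tool_pos: [471.2, 267.2, 19.8]
force: [-0.3, 0.3, 0.6]
tool_pos: [471.3, 267.2, 18.8]
force: [-0.9, 0.4, 0.6]
tool_pos: [471.3, 267.2, 18.1]
force: [-2.2, -0.9, 5.0]
tool_pos: [471.4, 267.3, 17.9]
force: [-3.7, -2.6, 10.3]
tool_pos: [471.4, 267.3, 17.7]
force: [-5.2, -2.2, 16.3]
```

View pics/probe.png

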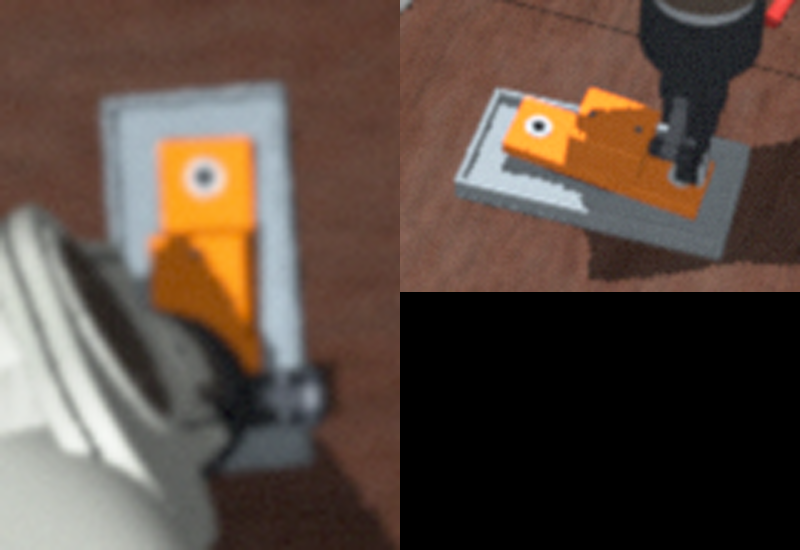

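The near shoulder (b, side crop (690,175)) dropped about 5 mm under 0.6 N and then met the floor. The far one (a) stood up to 6 N. So the heel is at the far (+x) end, which already matches the red end. I'll lift, open and grasp with only the 13.7° yaw correction to make.

```bash
python3 -m crank '{"turn":[[0,0,0],[0,0,0],[0,0,0],[0,0,0],[0,0,0]],"dp":[[0,0,-3],[0,0,-5],[-2.0,0.1,-1],[-3.82,0.1,0],[0,0,0]],"gripper":[0,0,40,100,100]}'|grep -E "pos|force"
python3 -m crank '{"turn":[[0,0,0],[0,0,0],[0,0,0],[0,0,0],[0,0,0]],"dp":[[0,0,0],[0,0,0],[0,0,0],[0,0,0],[0,0,0]],"gripper":[100,100,100,100,100]}'
python3 - <<'E'
from cell import manip
import cv2
f=manip.get_image("side")["frame"][250:370,230:390,::-1]
cv2.imwrite("pics/pre.png",cv2.resize(f,None,fx=4,fy=4,interpolation=2))
E
```

```text
tool_pos: [532.0, 269.9, 105.4]
force: [-0.8, 0.7, 0.3]
clock: 16.45
tool_pos: [529.3, 270.0, 106.0]
orientation: [3.142, 0.0, -3.129]
force: [0.2, 0.6, -0.6]
gripper_width: 1.003
```

View pics/pre.png

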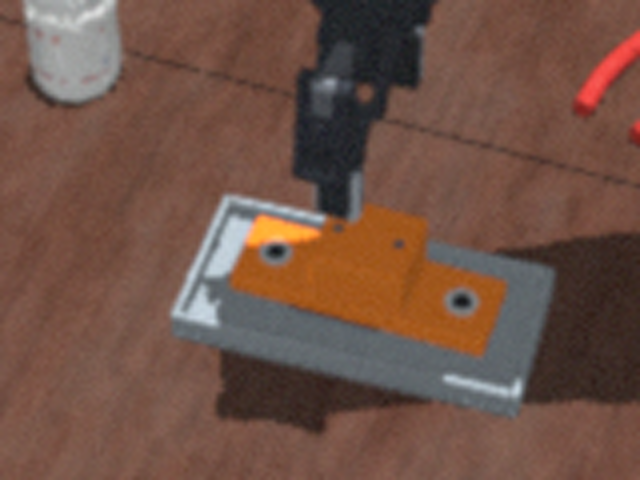

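The washers are at (275,251) and (461,301), which maps to the same full-frame pixels as before. The block is level again and hasn't moved, so I'll descend and grip.

```bash
python3 -m crank '{"turn":[[0,0,0],[0,0,0],[0,0,0],[0,0,0],[0,0,0]],"dp":[[0,-0.02,2.5],[0,0,2.5],[0,0,2.0],[0,0,1.2],[0,0,0]],"gripper":[100,100,100,100,100]}'|grep -E "pos|force"
python3 -m crank '{"turn":[[0,0,0],[0,0,0],[0,0,0],[0,0,0],[0,0,0]],"dp":[[0,0,0],[0,0,0],[0,0,0],[0,0,0],[0,0,0]],"gripper":[0,0,0,0,0]}' 60
python3 -m crank '{"turn":[[0,0,0],[0,0,0],[0,0,0],[0,0,0],[0,0,0]],"dp":[[0,0,0],[0,0,0],[0,0,0],[0,0,0],[0,0,0]],"gripper":[0,0,0,0,0]}'
```

```text
tool_pos: [528.8, 269.4, 23.0]
force: [-0.6, 0.3, 0.7]
clock: 17.75
tool_pos: [530.1, 270.1, 25.0]
orientation: [3.141, 0.002, -3.129]
force: [-1.3, 0.5, 5.6]
gripper_width: 0.507
clock: 18.38
tool_pos: [530.2, 270.2, 25.0]
orientation: [3.141, 0.002, -3.129]
force: [-1.4, 0.7, 5.8]
gripper_width: 0.503
```

```bash
python3 -m crank '{"turn":[[0,0,0],[0,0,0],[0,0,0],[0,0,0],[0,0,0]],"dp":[[0,0,-1],[0,0,-2],[0,0,-2],[0,0,-2],[0,0,0]],"gripper":[0,0,0,0,0]}'
python3 -m crank '{"turn":[[0,0,0],[0,0,0],[0,0,0],[0,0,0],[0,0,0]],"dp":[[-1,-3.5,0],[-1.6,-5.5,0],[-1.6,-5.5,0],[-1.6,-5.5,0],[-1.6,-5.5,0]],"gripper":[0,0,0,0,0]}'
python3 -m crank '{"turn":[[0,0,0],[0,0,-0.08],[0,0,-0.08],[0,0,-0.08],[0,0,0]],"dp":[[-0.93,-3.87,0],[0,0,0],[0,0,0],[0,0,0],[0,0,0]],"gripper":[0,0,0,0,0]}'
python3 - <<'E'
from cell import manip
import cv2
for n,(x,y,w,h) in {"top":(310,165,90,120),"side":(255,165,150,100)}.items():
    f=manip.get_image(n)["frame"][y:y+h,x:x+w,::-1]
    cv2.imwrite(f"pics/q{n}.png",cv2.resize(f,None,fx=5,fy=5,interpolation=2))
cv2.imwrite("pics/carry.png",cv2.imread("pics/qside.png"))
E
```

```text
clock: 19.0
tool_pos: [530.4, 270.2, 95.4]
orientation: [3.14, 0.003, -3.129]
force: [0.6, 0.0, -1.8]
gripper_width: 0.502
clock: 19.62
tool_pos: [605.9, 13.9, 92.3]
orientation: [3.142, -0.002, -3.129]
force: [0.9, 0.8, -1.6]
gripper_width: 0.504
clock: 20.25
tool_pos: [615.3, -23.0, 92.3]
orientation: [3.141, -0.003, -2.89]
force: [-0.1, 0.1, -3.2]
gripper_width: 0.505
```

View pics/carry.png

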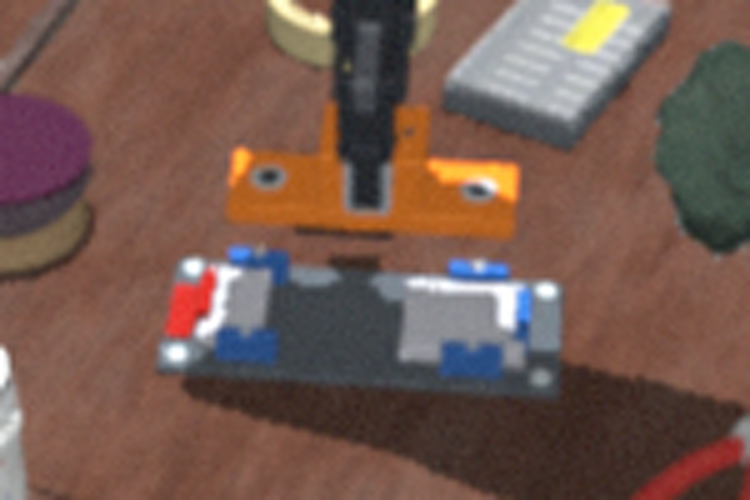

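The black heel shows under the block from px 295 to 393 (block 228–515), so it lies toward the red, left end, as the touch test said. Next I'll check the held block's position from the washers at (269,177) and (479,187).

Run:
```python
from h import *
S=lambda x,y:np.array([255+(x+.5)/5-.5,165+(y+.5)/5-.5])
a=onz("side",S(269,177),90.3);b=onz("side",S(479,187),90.3);d=a-b
print(a,b,(a+b)/2,np.hypot(*d),np.degrees(np.arctan2(d[1],d[0])))
```

```text
[663.11482343  -9.6654551 ] [566.87288173 -37.07487975] [614.99385258 -23.37016743] 100.06891575960299 15.896798684797888
```

View pics/qtop.png

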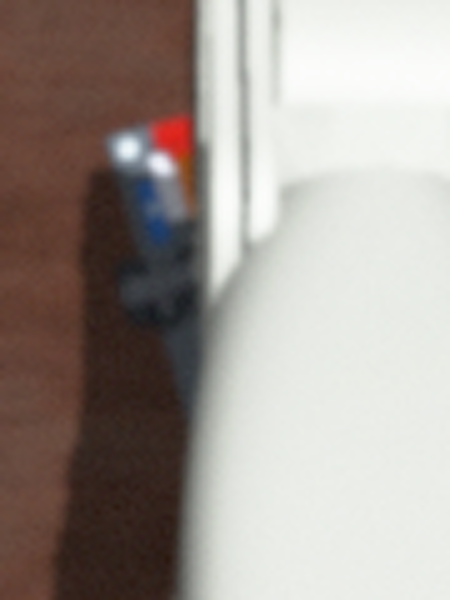

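Top view: the arm hides most of the base, with only the red end and one guide visible near (160,150). I'll compare block and base within the side view alone, so the camera bias cancels.

Run:
```python
from h import *
S=lambda x,y:np.array([255+(x+.5)/5-.5,165+(y+.5)/5-.5])
p=[onz("side",S(*q),5) for q in((175,353),(192,268),(541,377),(546,290))]
print(np.round(p,1),np.mean(p,0),[np.degrees(np.arctan2(*(p[i]-p[i+2])[::-1])) for i in(0,1)])
```

```text
[[696.1  34.3]
 [712.7 -29.5]
 [523.  -10.9]
 [539.2 -75.2]] [617.72876748 -20.32161514] [np.float64(14.634722144412837), np.float64(14.75300689457166)]
```

```bash
python3 -m crank '{"turn":[[0,0,0],[0,0,0],[0,0,0],[0,0,0],[0,0,0]],"dp":[[-0.23,0.12,1.0],[0,0,2],[0,0,1.4],[0,0,0.5],[0,0,0]],"gripper":[0,0,0,0,0]}'
python3 -m crank '{"turn":[[0,0,0],[0,0,0],[0,0,0],[0,0,0],[0,0,0]],"dp":[[0,0,0.2],[0,0,0.2],[0,0,0.2],[0,0,0],[0,0,0]],"gripper":[0,0,0,0,0]}'
python3 - <<'E'
from cell import manip
import cv2
f=manip.get_image("side")["frame"][175:265,265:385,::-1]
cv2.imwrite("pics/low.png",cv2.resize(f,None,fx=6,fy=6,interpolation=2))
E
```

```text
clock: 20.98
tool_pos: [618.0, -21.1, 44.4]
orientation: [3.141, -0.001, -2.889]
force: [-0.1, 0.3, -1.6]
gripper_width: 0.501
clock: 21.6
tool_pos: [618.3, -21.2, 38.9]
orientation: [-3.142, 0.0, -2.889]
force: [0.2, -0.2, -2.1]
gripper_width: 0.507
```

View pics/low.png

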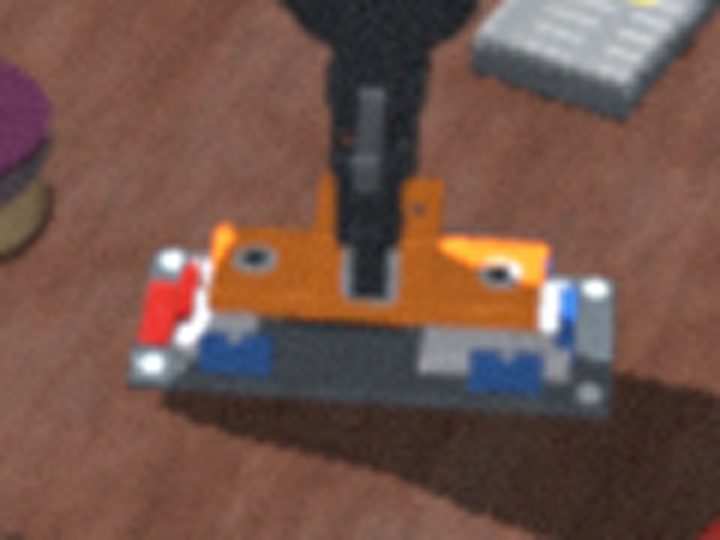

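Now at z 38.9: washers at (254,258) and (498,273), screws at (151,362), (171,261), (590,393) and (597,289).

Run:
```python
from h import *
S=lambda x,y:np.array([265+(x+.5)/6-.5,175+(y+.5)/6-.5])
p=np.array([onz("side",S(*q),5) for q in((151,362),(171,261),(590,393),(597,289))]);o=p.mean(0)
d=p[0]+p[1]-p[2]-p[3];y=np.arctan2(d[1],d[0]);c,s=np.cos(y),np.sin(y);R=np.array([[c,s],[-s,c]])
for z in(36.9,34):
    q=[onz("side",S(254,258),z),onz("side",S(498,273),z)];e=q[0]-q[1]
    print(o,np.degrees(y),np.mean(q,0),np.hypot(*e),np.degrees(np.arctan2(e[1],e[0])),"in jig:",R@(np.mean(q,0)-o),[R@(k-o) for k in q])
```

```text
[617.43937596 -20.59653197] 14.315980101469643 [618.28546359 -20.33382883] 99.62156012992124 14.797904338675032 in jig: [0.88477232 0.0453339 ] [array([50.6937904 ,  0.46429563]), array([-48.92424575,  -0.37362784])]
[617.43937596 -20.59653197] 14.315980101469643 [619.39012433 -23.69903421] 99.96510446431546 14.797904338675016 in jig: [ 1.12301794 -3.48851975] [array([51.10380211, -3.06811323]), array([-48.85776622,  -3.90892627])]
```

```bash
python3 -m crank '{"turn":[[0,0,0],[0,0,0],[0,0,0],[0,0,0],[0,0,0]],"dp":[[0.1,0,0.15],[0,0,0.15],[0,0,0.1],[0,0,0],[0,0,0]],"gripper":[0,0,0,0,0]}'|grep -E "pos|force"
for i in 1 2; do python3 -m crank '{"turn":[[0,0,0],[0,0,0],[0,0,0],[0,0,0],[0,0,0]],"dp":[[0,0,0.1],[0,0,0.1],[0,0,0],[0,0,0],[0,0,0]],"gripper":[0,0,0,0,0]}'|grep -E "pos|force|ori"; done
```

```text
tool_pos: [617.3, -21.5, 34.8]
force: [0.5, 0.6, -2.0]
tool_pos: [617.3, -21.5, 32.8]
orientation: [-3.142, 0.0, -2.889]
force: [-0.3, 0.7, -2.1]
tool_pos: [617.3, -21.5, 30.8]
orientation: [-3.142, 0.0, -2.889]
force: [-0.5, -0.1, -1.4]
```

```bash
for i in 1 2 3; do python3 -m crank '{"turn":[[0,0,0],[0,0,0],[0,0,0],[0,0,0],[0,0,0]],"dp":[[0,0,0.1],[0,0,0],[0,0,0],[0,0,0],[0,0,0]],"gripper":[0,0,0,0,0]}'|grep -E "pos|force|ori"; done
```

```text
tool_pos: [617.3, -21.5, 29.8]
orientation: [-3.142, -0.0, -2.889]
force: [-0.2, 0.4, -3.2]
tool_pos: [617.3, -21.5, 28.8]
orientation: [3.142, 0.0, -2.889]
force: [-0.7, 0.0, -2.1]
tool_pos: [617.4, -21.5, 28.1]
orientation: [-3.141, 0.0, -2.889]
force: [-0.8, 0.0, 2.4]
```

Contact came at TCP z = 28.2, the predicted home height. I'll press a little, look, then release.

```bash
python3 -m crank '{"turn":[[0,0,0],[0,0,0],[0,0,0],[0,0,0],[0,0,0]],"dp":[[0,0,0.05],[0,0,0.05],[0,0,0],[0,0,0],[0,0,0]],"gripper":[0,0,0,0,0]}'|grep -E "pos|force|ori"
python3 - <<'E'
from cell import manip
import cv2
f=manip.get_image("side")["frame"][175:265,265:385,::-1]
cv2.imwrite("pics/home.png",cv2.resize(f,None,fx=6,fy=6,interpolation=2))
E
```

```text
tool_pos: [617.4, -21.4, 28.1]
orientation: [-3.141, 0.001, -2.889]
force: [-3.6, -0.3, 6.6]
```

View pics/home.png

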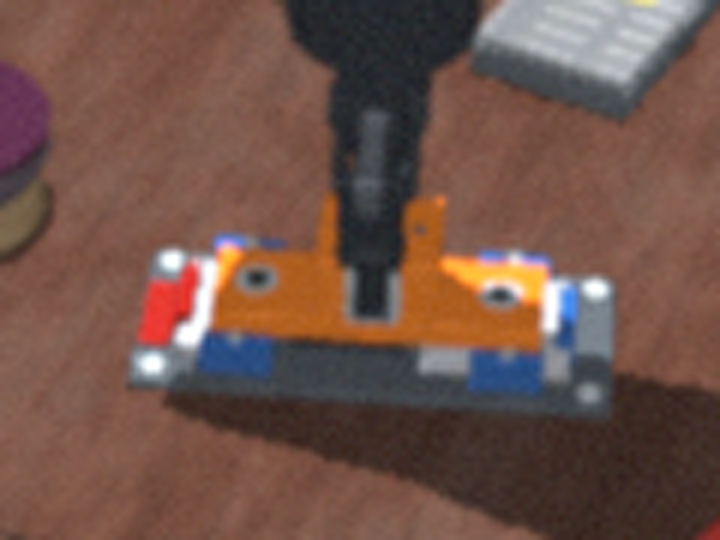

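The block sits between the four guides with gaps at both ends (px 210 at the red end, 548 at the blue). I'll release, raise the hand partway and check before leaving.

```bash
python3 -m crank '{"turn":[[0,0,0],[0,0,0],[0,0,0],[0,0,0],[0,0,0]],"dp":[[0,0,-0.08],[0,0,0],[0,0,0],[0,0,0],[0,0,0]],"gripper":[0,100,100,100,100]}'|grep -E "pos|force|wid"
python3 -m crank '{"turn":[[0,0,0],[0,0,0],[0,0,0],[0,0,0],[0,0,0]],"dp":[[0,0,0],[0,0,0],[0,0,-1],[0,0,-2],[0,0,-2]],"gripper":[100,100,100,100,100]}'
python3 - <<'E'
from cell import manip
import cv2
f=manip.get_image("side")["frame"][175:265,265:385,::-1]
cv2.imwrite("pics/rel.png",cv2.resize(f,None,fx=6,fy=6,interpolation=2))
E
```

```text
tool_pos: [617.2, -21.5, 27.4]
force: [0.5, 0.9, 0.9]
gripper_width: 1.0
clock: 27.32
tool_pos: [617.4, -21.5, 78.8]
orientation: [-3.141, 0.0, -2.889]
force: [0.1, -0.4, 0.4]
gripper_width: 1.002
```

View pics/rel.png

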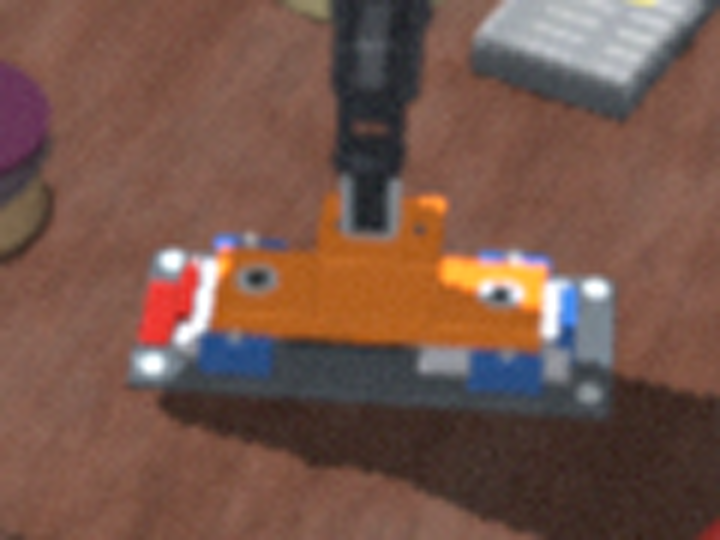

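```bash
python3 - <<'E'
from h import *
S=lambda x,y:np.array([265+(x+.5)/6-.5,175+(y+.5)/6-.5])
o=np.array([617.4,-20.6]);y=np.radians(14.4);c,s=np.cos(y),np.sin(y);R=np.array([[c,s],[-s,c]])
for z in(26,32):
    q=[onz("side",S(257,278),z),onz("side",S(500,294),z)];print(z,[(R@(k-o)).round(1) for k in q])
E
python3 -m crank '{"turn":[[0,0,0],[0,0,0],[0,0,0],[0,0,0],[0,0,0]],"dp":[[0,0,-3],[0,0,-4],[0,0,-4],[4,0,-1],[5,0,0]],"gripper":[100,100,100,100,100]}'
python3 -m crank '{"turn":[[0,0,0],[0,0,0],[0,0,0],[0,0,0],[0,0,0]],"dp":[[5,0,0],[5,0,0],[5,0,0],[0,0,0],[0,0,0]],"gripper":[100,100,100,100,100]}'
python3 - <<'E'
from cell import manip
import cv2,numpy as np
a=manip.get_image("top")["frame"][178:273,320:395,::-1];b=manip.get_image("side")["frame"][175:265,265:385,::-1]
a=cv2.resize(a,None,fx=5,fy=5,interpolation=2);b=cv2.resize(b,None,fx=3.5,fy=3.5,interpolation=2);
b=cv2.copyMakeBorder(b,0,a.shape[0]-b.shape[0],0,0,0);cv2.imwrite("pics/fin.png",np.hstack([a,b]))
E
```

```text
26 [array([49.6, -0.1]), array([-50.2,  -0.2])]
32 [array([48.8,  7.1]), array([-50.3,   7. ])]
clock: 28.0
tool_pos: [530.9, -44.1, 199.2]
orientation: [-3.14, 0.004, -2.889]
force: [-0.5, 0.0, 0.1]
gripper_width: 1.0
clock: 28.62
tool_pos: [385.8, -81.5, 198.3]
orientation: [-3.141, 0.003, -2.89]
force: [0.4, 0.5, -0.8]
gripper_width: 1.002
```

View pics/fin.png

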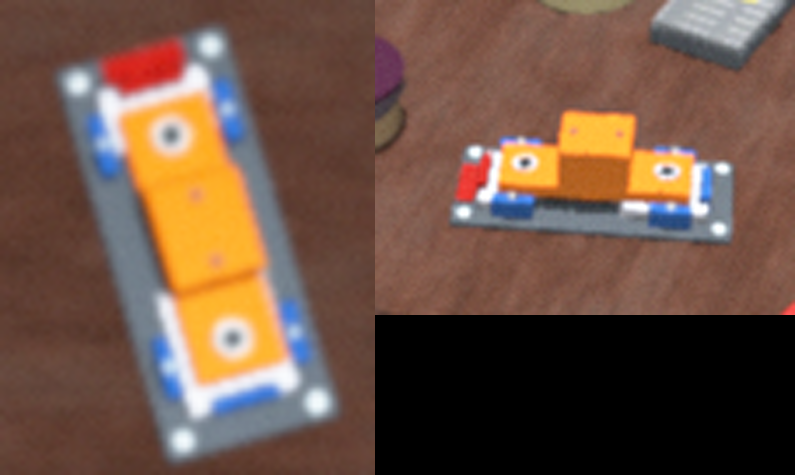

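The block lies in line between the guides and both end stops (top washers at (171,135) and (232,338)), level, with the hand clear. Handing in.

```bash
python3 -c "
from cell import manip
print(manip.sign_off())"
```

```text
the job is handed in; nothing more can be done
None
```

The block is on the jig base, released between the guides with its heel at the red end, and the job is handed in at about 29 s of the 61 s. No verdict was reported.

- **Finding the heel:** I pressed both shoulders. The near one (b) dropped about 5 mm under less than 1 N. The far one (a) carried 2 to 6 N, giving about 1.5 mm, so it was not perfectly rigid. Compared together, the heel was under a, and the side picture of the lifted block showed it there too. That was already the right way round for the red end, so the block needed only a yaw of about 14°.
- **Seating:** While I lowered it, firm contact came at a tool height of 28.2 mm, where I expected fully home to be (28 mm). It stayed there under a further light press.
- **Last checks:** After release the block had not moved. Taken at home height, the side view put its two washers at +50 and −50 mm along the base and within 0.2 mm of its centre line, with no visible tilt. The final top and side pictures show it clear of both end stops, with the hand well away.
- **Disagreements:** The heights I measured from two views came out 2 to 3 mm below the stated ones for the block, and about 6 mm low for the deck. The two cameras also differed by about 3 mm in y. I relied on the touch contact for height.
- **Not checked:** I did not measure the bystanders again at the end. The arm passed well above them and the force readings showed no unexpected contact.

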